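# Load and index the filling turntable

### The arm

A 7-joint arm with a two-finger parallel gripper is mounted at the origin on a cart in front of the work surface, level with it; the furniture and walls round the work are solid. World frame = base frame: x ahead of the robot, y to its left, z up, the work surface at z = 0. Lengths are in m, angles in rad, forces in N, time in s.
With the tool pointing down it reaches from about 0.35 to 0.9 m from the base axis. Payload 7.2 kg.
Tool frame: the origin (TCP) lies on the centre line of the jaws, within the pads' length; the fingertips stand 14 mm ahead of it and the grasp point (between the pads) lies 5 mm behind it (bot.nose_length is the z of the fingertips in the tool frame, in m); z points along the fingers, y is the line along which they close (so a half turn about z gives the same grasp; the last joint's range is limited). The gripper opens to 85 mm and grips with 20 to 120 N. Pads are 22 mm wide; open, the fingers measure 114 mm over their backs; the gripper's body (76 mm by 85 mm) begins 54 mm behind the grasp point. The pads swing forward as they close: fully open they stand 13 mm farther back than shut.
Start: joints at [-1.253, 0.411, -0.013, 1.596, 0.006, 1.134, -0.082], TCP at [0.235, 0.579, 0.245] pointing down, gripper open.
Joint ranges: [-2.95, 2.95], [-0.29, 1.99], [-1.47, 1.44], [0.14, 2.54], [-1.03, 4.17], [0.13, 1.85], [-2.86, 2.86]. Speed limits (rad/s): [2.39, 2.39, 3.01, 3.01, 3.14, 3.14, 3.14].

### API

Orientations are given as a unit quaternion [w, x, y, z].
In Python, from plant import telemetry, eyes, finish_job, bot gives the robot as it stands.
- The arm moves only by the tool play_rows, never from a script. Its arguments are lists of equal length, an entry for each row: "offset": the shift along the world's x, y, z scaled (see below), a list of three; "dr": the turn, a rotation vector about the world's x, y, z scaled (see below), a list of three; "grip": the gripper's target within -1 to 1 (shut at 1, half-way at 0, fully open at -1). A call has 1 to 20 rows; each row shifts and turns the commanded pose from where the row before left it; what a row does not reach is not made up. The controller multiplies each number of a shift by 0.05 m and each number of a turn by 180 degrees. A row lasts 1/12 s, in which the tool goes at most 41.7 mm and 7.16 degrees, less where a joint would pass 70% of its speed; a pose out of reach is approached as far as the arm can. A call with a number of a shift or a turn outside -1 to 1 is refused whole. A call with a gripper value outside its range is refused whole. The fingers move at their own pace and stop on an object; "newtons" is the grip in N (left out, the last holds). Time passes only in rows, so rows that do not move let the fingers close. It gives the time, the measured TCP pose, the force, the opening and the grip force at its end, in the units of the state.
- telemetry.read_state(): the state, without advancing time (a new reading comes with each control period).
- eyes.grab_frame(name): name is "side" or "top"; returns the picture (400x640x3 uint8, red, green, blue); there is no depth.
- eyes.calibration(name): a dict with "vertical_fov" (degrees; the focal length in pixels is half the picture's height over the tangent of half this angle, whatever the lens; pixels are square), "cx", "cy" (the principal point, pixels), "rvec" (rotation vector, rad) and "tvec" (3), from world to camera coordinates, as OpenCV has them. Camera axes: x right, y down, z forward; pixel columns grow to the right and rows downward; lengths in m; the calibration is good to about 2 mm. A picture is of the moment at which its call begins. calibration takes no time and is no camera call.
- finish_job(): hands the job in; it is judged then, once.
The state is a dict: "clock": time; "joint_positions": joint angles; "joint_vel": joint speeds; "joint_torque": joint torques, N m; "eef_pos": TCP position; "eef_rot": TCP orientation; "force": force on the tool from outside, world axes, zero at the start; "wrist_torque": the same for the moment, N m; "opening": opening from 0.0 (shut) to 1.0 (fully open); "grip_force": force on a finger pad.
Only numpy, scipy, OpenCV 4.12 (cv2) and the standard library are available. Lean on these libraries where they do the work, as an engineer would, in place of code of your own. Each camera call takes 0.05 s, during which the arm holds its last target. There are 200 camera calls.

### The job

Stand the shot glass upright in the round holder of the turntable. Then pull up the spring plunger's knob, turn the turntable counter-clockwise (seen from above) and let the plunger drop fully home in the next notch, so that the glass stands locked under the filling nozzle. Feel for the notch, never force the turntable against the plunger pin, and leave the other things where they are.

Things in the scene. Friction and masses are not known exactly. Their poses are not given: they have to be found in the camera images.
- shot_glass: clear empty shot glass, loose, 55 to 100 g, 47 mm across the rim, 38 mm across the foot, 58 mm tall; origin at the centre of its underside, z up
- turntable_base: grey fixed base plate that carries the turntable; origin on the turntable's axis at worktop height, z up. In its frame the knob starts in direction 135 deg from +x (towards +y) and ends near 225 deg, on a circle of radius 95 mm; the holder, opposite, goes from -45 deg to near +45 deg. The steel index ring under the plunger has its top 24 mm above the worktop
- holder (a point): seat centre of the round black cup holder on the wooden turntable (disc 158 mm across, top at 36 mm); 65 mm from the axis, opposite the knob, turns with the turntable; seat 39 mm above the worktop, 43 mm inside diameter, wall 5 mm thick and 10 mm high above the seat
- nozzle_tip (a point): lower end of the fixed filling nozzle, 16 mm in diameter, 118 mm above the worktop, 65 mm from the axis in direction 45 deg of the base frame, on a bent steel tube (10 mm thick, 163 mm tall) that stands 105 mm from the axis in the same direction
- knob (a point): centre of the spring plunger's black upright knob, 22 mm in diameter, 30 mm tall, red dot on top; 63 mm above the worktop when the pin is home. Below it a brass sleeve, 22 mm wide, top at 46 mm, on a steel lug 32 mm wide, top at 36 mm. The knob turns with the turntable, 95 mm from its axis, and lifts straight up against a spring (4 N when home, plus 150 N/m)
- turntable (a joint): angle of the turntable, rad: 0 at the start notch, grows counter-clockwise seen from above, stop at 1.8. About 2 N at the knob turns it once the pin is out; it stays where it is left. The next notch is in a brass shoe clamped by hand beyond the steel ring: anywhere from 1.45 to 1.69, not measured. Notches: 10.5 mm wide, edges bevelled 2 mm
- index_plunger (a joint): height of the plunger, m: 0 with its 8 mm round-ended pin home in a notch, 0.011 with the pin riding on the steel ring, 0.0105 on the brass shoe, 0.018 at the upper stop. Let go over ring or shoe, the pin slides along on its spring and snaps down when it comes over the notch; then it blocks the turntable
- dosing_cup: grey dosing cup, loose, 57 mm across, 56 mm tall; bystander; origin at the centre of its underside
- cocoa_shaker: glass shaker with grey dome top, loose, 44 mm across, 90 mm tall; bystander; origin at the centre of its underside
- espresso_cup_1: green espresso cup, loose, 63 x 88 x 49 mm; bystander; origin at the centre of its underside
- tamper: coffee tamper with wooden grip, loose, 58 mm across, 83 mm tall; bystander; origin at the centre of its underside
Things that resemble listed ones, but are neither listed nor needed, are in the scene too. Leave any red look-alike of the shot_glass alone.

How it is judged:
By the outcome, as a careful person would: the job done as asked, in the order asked, and still so for the second after the job is handed in, with the robot touching nothing.
It also fails if it takes over 61 s, if anything falls off the work surface, if the arm or the gripper's body presses on something with over 40 N, if the wrist force passes 120 N, or if a joint passes its speed limit or range.

## Working session

There is one attempt and no reset: what is moved stays moved. The work goes in short steps, Python scripts to look and compute and a tool call to move; the robot and the scene stay as the last step left them, time stands still between calls to the robot, and variables do not carry over. Pictures are saved under pics/ and viewed, at most 10 in all, crops included, and the job is handed in when it is done.

Besides the shell and the picture viewer there is one more tool, called after "Request:" as name(argument=value, ...), one argument or row to a line, values as JSON. play_rows: Moves the arm, as the interface text tells. Its arguments: {"type":"object","properties":{"offset":{"type":"array","items":{"type":"array","items":{"type":"number","minimum":-1,"maximum":1}}},"dr":{"type":"array","items":{"type":"array","items":{"type":"number","minimum":-1,"maximum":1}}},"grip":{"type":"array","items":{"type":"number"}},"newtons":{"type":"number"}},"required":["offset","dr","grip"]}

```bash
mkdir -p pics; ls; cat > h.py <<'E'
import numpy as np, cv2
from plant import telemetry, eyes, finish_job, bot
def cal(n):
    c=eyes.calibration(n); f=200/np.tan(np.radians(c["vertical_fov"])/2)
    K=np.array([[f,0,c["cx"]],[0,f,c["cy"]],[0,0,1]]); R=cv2.Rodrigues(np.array(c["rvec"],float))[0]; t=np.array(c["tvec"],float).ravel()
    return K,R,t,c
def plane(n,uv,z):
    K,R,t,_=cal(n); C=-R.T@t; d=R.T@np.linalg.solve(K,[uv[0],uv[1],1]); return C+d*(z-C[2])/d[2]
def proj(n,P):
    K,R,t,_=cal(n); p=K@(R@np.array(P,float)+t); return p[:2]/p[2]
def shot(n,name):
    im=eyes.grab_frame(n); cv2.imwrite(f"pics/{name}.png",im[:,:,::-1]); return im
def st():
    s=telemetry.read_state(); 
    for k in ("clock","eef_pos","eef_rot","force","opening","grip_force"): print(k,np.round(s[k],4))
E
python3 - <<'E'
from h import *
shot("top","t0");shot("side","s0");st()
for n in("top","side"):
    K,R,t,c=cal(n);print(c,-R.T@t)
print(bot.nose_length)
E
```

```text
pics
clock 0.1
eef_pos [0.2351 0.5787 0.2445]
eef_rot [-1.000e-04  1.917e-01  9.815e-01 -7.000e-04]
force [-0.1204 -0.2116  0.4266]
opening 0.9961
grip_force 0.0
{'vertical_fov': 44.124459567155476, 'cx': 322.43478139929056, 'cy': 205.00759789429745, 'rvec': array([ 2.1811427 , -1.51907419,  0.40501215]), 'tvec': array([-0.19513133,  0.45518064,  1.1349133 ])} [-0.10933757 -0.26881192  1.2037771 ]
{'vertical_fov': 54.27194826887846, 'cx': 323.5751210431949, 'cy': 192.77638314068264, 'rvec': array([ 2.1526568 , -0.45366078,  0.206906  ]), 'tvec': array([-0.47837477,  0.20723284,  1.07667073])} [ 0.15584326 -0.88806573  0.78616783]
0.014
```

View pics/t0.png

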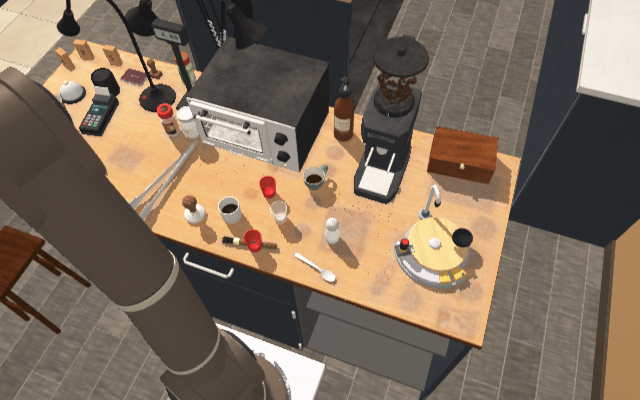

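View pics/s0.png

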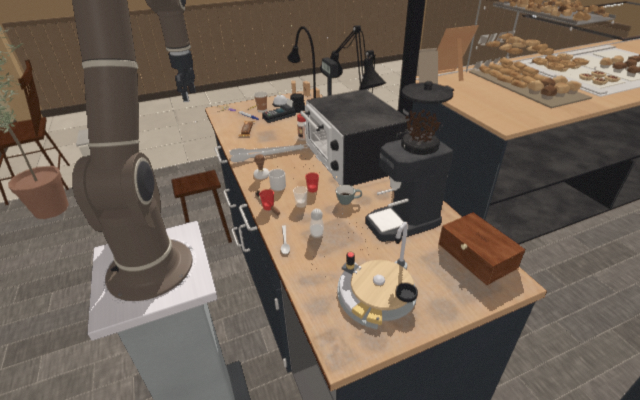

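The top view shows the clear glass near (279,211) between two red ones at (268,187) and (253,240). The turntable is centred near (435,243), with the knob at (404,246), the black holder at (462,238) and the nozzle tube at (430,200). In the side view the glass is at (300,197), the knob dot at (350,255) and the holder at (406,293).

```bash
python3 - <<'E'
from h import *
a=cv2.imread("pics/t0.png")[165:290,235:485]; b=cv2.imread("pics/s0.png")[165:330,240:450]
a=cv2.resize(a,None,fx=3.2,fy=3.2,interpolation=3)
b=cv2.resize(b,None,fx=3.6,fy=3.6,interpolation=3)
cv2.imwrite("pics/ta.png",a);cv2.imwrite("pics/sb.png",b)
E
```

```text
(no output)
```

View pics/ta.png

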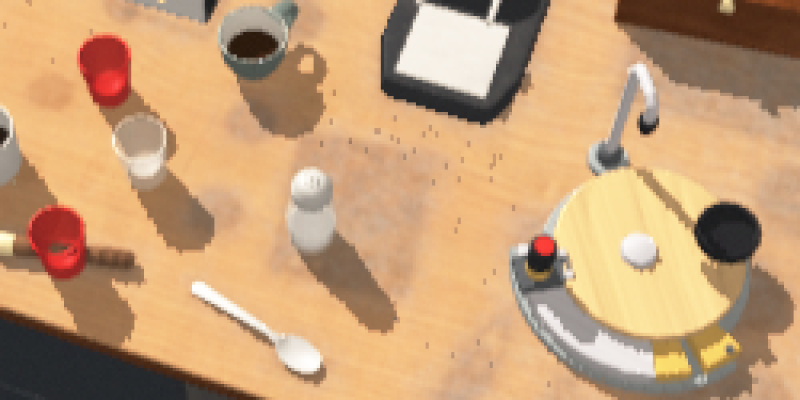

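View pics/sb.png

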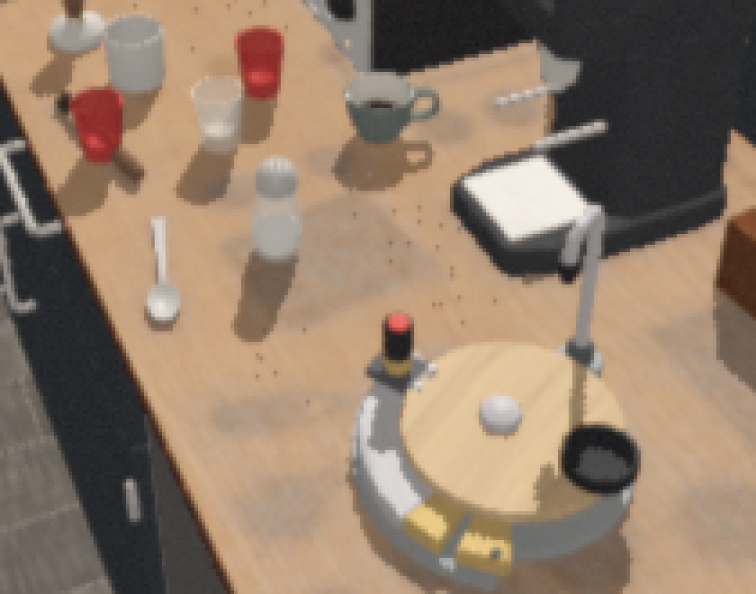

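The crops show the glass rim and foot clearly: top crop (141,135) and (148,172), side crop (218,90) and (221,140). The knob dot is at (543,245) in the top crop and (400,322) in the side crop. The holder rim is at (728,230) and (600,455). The notch gap in the brass shoe is also visible.

```bash
python3 - <<'E'
from h import *
T=lambda u,v:(u/3.2+235-.3,v/3.2+165-.3); S=lambda u,v:(u/3.6+240-.3,v/3.6+165-.3)
def tri(a,b):
    P=[];
    for n in("top","side"):
        K,R,t,_=cal(n);P.append(K@np.c_[R,t])
    X=cv2.triangulatePoints(P[0],P[1],np.array(a,float).reshape(2,1),np.array(b,float).reshape(2,1)).ravel();return X[:3]/X[3]
for nm,a,b,z in [("rim",T(141,135),S(218,90),.058),("foot",T(148,172),S(221,140),.003),("knob",T(543,245),S(400,322),.078),("holder",T(728,230),S(600,455),.049),("nozzle",T(648,128),S(569,275),.118),("tubefoot",T(607,160),S(584,353),.005),("hub",T(640,250),S(500,413),.045),("notch",T(697,362),S(457,538),.024),
 ("shaker",T(312,175),S(277,170),.085),("shakerfoot",T(314,240),S(276,245),0.01),
 ("gre",T(254,35),S(380,90),.049),("redA",T(105,55),S(261,45),.058),("redB",T(57,228),S(98,105),.058)]:
    print(nm,np.round(plane("top",a,z),4)[:2],np.round(plane("side",b,z),4)[:2],np.round(tri(a,b),4))
# disc ellipse (wood) in top and side
for n,f in(("top","t0"),("side","s0")):
    im=cv2.imread(f"pics/{f}.png"); h=cv2.cvtColor(im,cv2.COLOR_BGR2HSV)
    # red dot
    m=(((h[...,0]<6)|(h[...,0]>174))&(h[...,1]>170)&(h[...,2]>130)).astype(np.uint8)
    k,l,s,c=cv2.connectedComponentsWithStats(m)
    for i in range(1,k):
        if s[i,4]>5: print(n,"red",s[i],np.round(c[i],1),np.round(plane(n,c[i],.078),4))
E
```

```text
rim [0.4861 0.0991] [0.482  0.0991] [0.4836 0.0983 0.0598]
foot [0.482  0.0962] [0.4811 0.0972] [0.481  0.0957 0.0044]
knob [ 0.4914 -0.2483] [ 0.4905 -0.2503] [ 0.492  -0.2483  0.0761]
holder [ 0.572  -0.3859] [ 0.5694 -0.3901] [ 0.5737 -0.3864  0.0443]
nozzle [ 0.6    -0.2994] [ 0.5985 -0.2935] [ 0.5949 -0.2992  0.1249]
tubefoot [ 0.6297 -0.2769] [ 0.6373 -0.2719] [ 0.6301 -0.2769  0.0092]
hub [ 0.5317 -0.3231] [ 0.5294 -0.3281] [ 0.5337 -0.3234  0.0396]
notch [ 0.4615 -0.3907] [ 0.4617 -0.3934] [ 0.4632 -0.391   0.0204]
shaker [ 0.4848 -0.0553] [ 0.474  -0.0622] [ 0.4818 -0.0555  0.0826]
shakerfoot [ 0.4659 -0.0642] [ 0.4691 -0.0661] [ 0.4686 -0.0634  0.0067]
gre [0.6202 0.0484] [0.6202 0.0493] [0.6196 0.0481 0.0499]
redA [0.5503 0.1608] [0.5448 0.1513] [0.5518 0.1628 0.0516]
redB [0.3808 0.1289] [0.3766 0.1222] [0.3807 0.1299 0.0539]
top red [157 103  16  16 143] [164.1 111.2] [0.6679 0.5527 0.078 ]
top red [260 176  16  22 279] [267.7 186.2] [0.5262 0.1471 0.078 ]
top red [244 229  18  23 289] [252.8 240. ] [0.362  0.1163 0.078 ]
top red [402 239   6   6  30] [404.6 241.4] [ 0.4914 -0.249   0.078 ]
side red [307 174  10  18 119] [311.9 181.7] [0.5232 0.0982 0.078 ]
side red [261 191  12  19 157] [267.3 198.9] [0.3641 0.0684 0.078 ]
```

Request:
play_rows(
  offset=[
    [0.276, -0.534, 0],
    [0.276, -0.534, 0],
    [0.276, -0.534, 0],
    [0.276, -0.534, 0],
    [0.276, -0.534, 0],
    [0.276, -0.534, 0],
    [0.276, -0.534, 0],
    [0.276, -0.534, 0],
    [0.276, -0.534, 0],
    [0.276, -0.534, 0],
    [0.276, -0.534, 0],
    [0.276, -0.534, 0],
    [0.276, -0.534, 0],
    [0.276, -0.534, 0],
    [0.276, -0.534, 0],
    [0.276, -0.534, 0],
    [0.276, -0.534, 0],
    [0.276, -0.534, 0],
    [0, 0, 0],
  ],
  dr=[
    [0, 0, -0.0256],
    [0, 0, -0.0256],
    [0, 0, -0.0256],
    [0, 0, -0.0256],
    [0, 0, -0.0256],
    [0, 0, -0.0256],
    [0, 0, -0.0256],
    [0, 0, -0.0256],
    [0, 0, -0.0256],
    [0, 0, -0.0256],
    [0, 0, -0.0256],
    [0, 0, -0.0256],
    [0, 0, -0.0256],
    [0, 0, -0.0256],
    [0, 0, -0.0256],
    [0, 0, -0.0256],
    [0, 0, -0.0256],
    [0, 0, -0.0256],
    [0, 0, 0],
  ],
  grip=[-1, -1, -1, -1, -1, -1, -1, -1, -1, -1, -1, -1, -1, -1, -1, -1, -1, -1, -1],
)

```text
clock: 1.68
eef_pos: [0.4856, 0.0925, 0.2455]
eef_rot: [0.001, 0.797, 0.604, -0.0]
force: [-0.2, 0.0, -0.4]
opening: 1.0
grip_force: 0.0
```

Request:
play_rows(
  offset=[
    [-0.05, 0.1, -0.5],
    [0, 0, -0.6],
    [0, 0, -0.6],
    [0, 0, -0.6],
    [0, 0, -0.6],
    [0, 0, -0.5],
    [0, 0, -0.4],
    [0, 0, -0.3],
    [0, 0, -0.16],
    [0, 0, 0],
    [0, 0, 0],
  ],
  dr=[
    [0, 0, 0],
    [0, 0, 0],
    [0, 0, 0],
    [0, 0, 0],
    [0, 0, 0],
    [0, 0, 0],
    [0, 0, 0],
    [0, 0, 0],
    [0, 0, 0],
    [0, 0, 0],
    [0, 0, 0],
  ],
  grip=[-1, -1, -1, -1, -1, -1, -1, -1, -1, -1, -1],
)

```text
clock: 2.6
eef_pos: [0.481, 0.1034, 0.0324]
eef_rot: [-0.0, 0.794, 0.608, -0.0]
force: [-0.0, -0.6, 0.3]
opening: 1.004
grip_force: 0.0
```

Request:
play_rows(
  offset=[
    [0, 0, 0],
    [0, 0, 0],
    [0, 0, 0],
    [0, 0, 0],
    [0, 0, 0],
    [0, 0, 0],
    [0, 0, 0],
    [0, 0, 0],
    [0, 0, 0],
    [0, 0, 0],
  ],
  dr=[
    [0, 0, 0],
    [0, 0, 0],
    [0, 0, 0],
    [0, 0, 0],
    [0, 0, 0],
    [0, 0, 0],
    [0, 0, 0],
    [0, 0, 0],
    [0, 0, 0],
    [0, 0, 0],
  ],
  grip=[1, 1, 1, 1, 1, 1, 1, 1, 1, 1],
  newtons=25,
)

```text
clock: 3.43
eef_pos: [0.4817, 0.1037, 0.0333]
eef_rot: [0.0, 0.794, 0.608, 0.001]
force: [-1.8, 0.5, 7.0]
opening: 0.527
grip_force: 24.5
```

Request:
play_rows(
  offset=[
    [0, 0, 0.2],
    [0, 0, 0.4],
    [0, 0, 0.6],
    [0, 0, 0.6],
    [0, 0, 0.6],
    [0, 0, 0.6],
    [0, 0, 0.4],
    [0, 0, 0.2],
    [0, 0, 0],
    [0, 0, 0],
    [0, 0, 0],
  ],
  dr=[
    [0, 0, 0],
    [0, 0, 0],
    [0, 0, 0],
    [0, 0, 0],
    [0, 0, 0],
    [0, 0, 0],
    [0, 0, 0],
    [0, 0, 0],
    [0, 0, 0],
    [0, 0, 0],
    [0, 0, 0],
  ],
  grip=[1, 1, 1, 1, 1, 1, 1, 1, 1, 1, 1],
)

```text
clock: 4.35
eef_pos: [0.4802, 0.1034, 0.2111]
eef_rot: [-0.0, 0.794, 0.609, -0.001]
force: [-0.1, -0.2, -1.3]
opening: 0.527
grip_force: 25.8
```

```bash
python3 - <<'E'
from h import *
s=shot("side","s1"); t=shot("top","t1"); st()
p=telemetry.read_state()["eef_pos"]
us=proj("side",p);ut=proj("top",p);print(us,ut)
def crop(i,u):
    x,y=int(u[0])-40,int(u[1])-45; print(x,y); return cv2.resize(i[y:y+100,x:x+80],None,fx=5,fy=5,interpolation=3)
cv2.imwrite("pics/c1.png",np.hstack([crop(s,us),crop(t,ut)])[:,:,::-1])
E
```

```text
clock 4.45
eef_pos [0.4802 0.1032 0.2109]
eef_rot [-2.000e-04  7.936e-01  6.084e-01 -1.400e-03]
force [ 0.212  -0.3104 -0.7945]
opening 0.526
grip_force 25.7874
[296.49111637 147.82743984] [270.57682728 176.17955119]
256 102
230 131
```

View pics/c1.png

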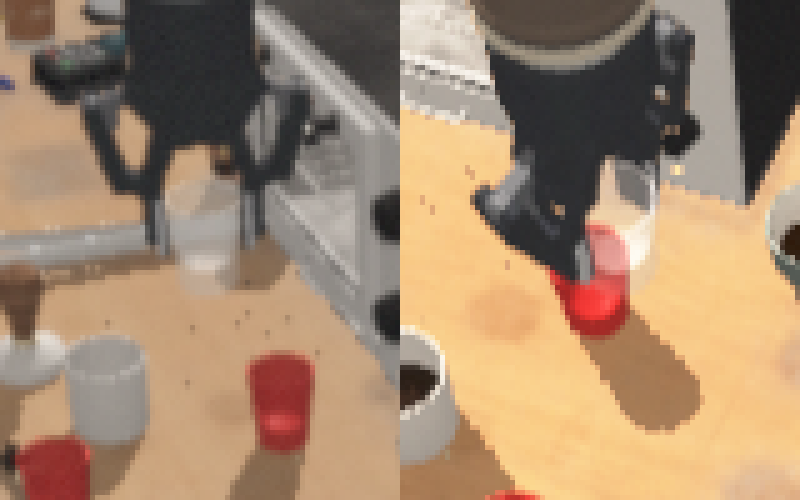

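```bash
python3 - <<'E'
from h import *
p=np.array([.4802,.1033,.2109])
for e in(0,-.003,-.005,-.007):
    g=p+e*np.array([.27,.963,0]); o=[]
    for z,r in((.1776,.019),(.2356,.0235)):
        a=np.linspace(0,6.283,200)
        c=[g+[r*np.cos(q),r*np.sin(q),z-p[2]] for q in a]
        S=np.array([proj("side",x) for x in c])-[256,102]; T=np.array([proj("top",x) for x in c])-[230,131]
        f=lambda X:np.round(np.r_[X.min(0),X.max(0)]*5).astype(int)
        o+=[f(S),f(T)]
    print(e,*o)
E
```

```text
0 [175 261 236 293] [172 232 248 296] [161 174 239 212] [148 157 246 237]
-0.003 [175 264 237 295] [176 235 252 299] [161 177 240 214] [153 160 251 240]
-0.005 [175 265 237 297] [179 237 256 301] [161 178 240 216] [156 162 254 242]Traceback (most recent call last):
  File "<stdin>", line 8, in <module>
  File "h.py", line 10, in proj
    K,R,t,_=cal(n); p=K@(R@np.array(P,float)+t); return p[:2]/p[2]
            ~~~^^^
  File "h.py", line 4, in cal
    c=eyes.calibration(n); f=200/np.tan(np.radians(c["vertical_fov"])/2)
ValueError: time passes only in moves, steps and waits
```

Request:
play_rows(
  offset=[
    [0, -0.3, 0],
    [0, -0.54, 0],
    [0, -0.56, 0],
    [0, -0.56, 0],
    [0, -0.56, 0],
    [0, -0.56, 0],
    [0, -0.56, 0],
    [0, -0.56, 0],
    [0, -0.56, 0],
    [0.2, -0.56, 0],
    [0.2, -0.56, 0],
    [0.2, -0.56, 0],
    [0.2, -0.56, 0],
    [0.2, -0.56, 0],
    [0.2, -0.56, 0],
    [0.2, -0.56, 0],
    [0.2, -0.54, 0],
    [0.2, -0.4, 0],
    [0.2, -0.1, 0],
    [0, 0, 0],
  ],
  dr=[
    [0, 0, 0],
    [0, 0, 0],
    [0, 0, 0],
    [0, 0, 0],
    [0, 0, 0],
    [0, 0, 0],
    [0, 0, 0],
    [0, 0, 0],
    [0, 0, 0],
    [0, 0, 0],
    [0, 0, 0],
    [0, 0, 0],
    [0, 0, 0],
    [0, 0, 0],
    [0, 0, 0],
    [0, 0, 0],
    [0, 0, 0],
    [0, 0, 0],
    [0, 0, 0],
    [0, 0, 0],
  ],
  grip=[1, 1, 1, 1, 1, 1, 1, 1, 1, 1, 1, 1, 1, 1, 1, 1, 1, 1, 1, 1],
)

```text
clock: 6.12
eef_pos: [0.5813, -0.3843, 0.2098]
eef_rot: [-0.001, 0.794, 0.608, -0.001]
force: [0.1, 0.9, -1.1]
opening: 0.526
grip_force: 25.8
```

```bash
python3 - <<'E'
from h import *
# holder black blob from the first frames
C={n:cal(n) for n in("top","side")}
for n,f,box in(("top","t0",(448,220,478,258)),("side","s0",(390,278,424,308))):
    im=cv2.imread(f"pics/{f}.png"); x0,y0,x1,y1=box
    m=(im[y0:y1,x0:x1].max(2)<75).astype(np.uint8)
    k,l,s,c=cv2.connectedComponentsWithStats(m); i=1+s[1:,4].argmax()
    print(n,s[i]+[x0,y0,0,0,0],c[i]+[x0,y0])
    K,R,t,_=C[n]
    # predicted silhouette extents of holder tube (outer r 26.5, z .036...049)
    for cx,cy in((.571,-.388),(.572,-.386),(.569,-.390)):
        a=np.linspace(0,6.283,100); q=np.array([[cx+.0265*np.cos(b),cy+.0265*np.sin(b),z] for b in a for z in(.049,)])
        p=(K@(R@q.T+t[:,None])).T; p=p[:,:2]/p[:,2:]; print(cx,cy,np.round(p.min(0),1),np.round(p.max(0),1))
E
```

```text
top [452 229  21  18 289] [461.94809689 237.41868512]
0.571 -0.388 [452.7 228.2] [473.2 246.3]
0.572 -0.386 [452.  227.7] [472.5 245.7]
0.569 -0.39 [453.2 229.1] [473.8 247.1]
side [396 283  21  20 259] [405.81467181 291.98069498]
0.571 -0.388 [395.2 281.8] [417.8 299.2]
0.572 -0.386 [395.1 281.1] [417.6 298.4]
0.569 -0.39 [395.  282.6] [417.5 300.1]
```

Request:
play_rows(
  offset=[
    [-0.21, 0.02, -0.2],
    [0, 0, -0.4],
    [0, 0, -0.5],
    [0, 0, -0.5],
    [0, 0, -0.3],
    [0, 0, -0.14],
    [0, 0, 0],
    [0, 0, 0],
  ],
  dr=[
    [0, 0, 0],
    [0, 0, 0],
    [0, 0, 0],
    [0, 0, 0],
    [0, 0, 0],
    [0, 0, 0],
    [0, 0, 0],
    [0, 0, 0],
  ],
  grip=[1, 1, 1, 1, 1, 1, 1, 1],
)

```text
clock: 6.78
eef_pos: [0.5705, -0.3813, 0.1103]
eef_rot: [-0.0, 0.794, 0.609, -0.0]
force: [-0.2, -0.8, -0.4]
opening: 0.527
grip_force: 25.8
```

```bash
python3 - <<'E'
from h import *
s=shot("side","s2"); t=shot("top","t2"); st()
a=cv2.resize(s[240:320,366:446],None,fx=5,fy=5,interpolation=3);b=cv2.resize(t[190:270,422:502],None,fx=5,fy=5,interpolation=3)
cv2.imwrite("pics/c2.png",np.hstack([a,b])[:,:,::-1])
E
```

```text
clock 6.8833
eef_pos [ 0.5711 -0.3819  0.1116]
eef_rot [8.000e-04 7.936e-01 6.085e-01 3.000e-04]
force [-0.4557 -0.0478 -0.6973]
opening 0.5246
grip_force 25.8471
```

View pics/c2.png

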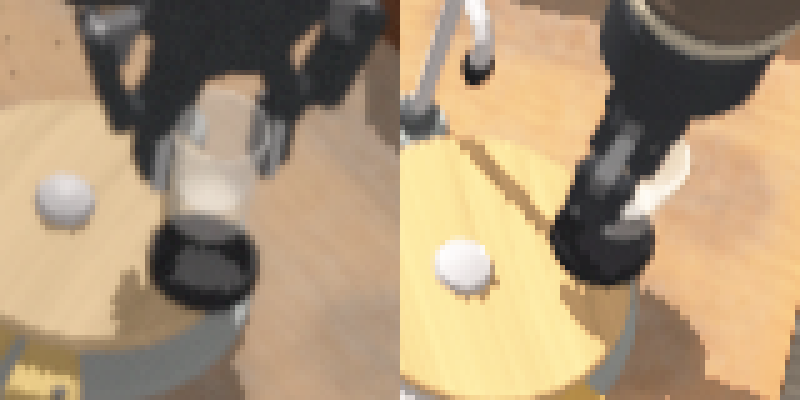

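```bash
python3 - <<'E'
from h import *
C={n:cal(n) for n in("top","side")}
def ext(n,c,z,r,o):
    K,R,t,_=C[n]; a=np.linspace(0,6.283,100); q=np.c_[c[0]+r*np.cos(a),c[1]+r*np.sin(a),a*0+z]
    p=(K@(R@q.T+t[:,None])).T; p=(p[:,:2]/p[:,2:]-o+.5)*5; return np.round(np.r_[p.min(0),p.max(0)]).astype(int)
so=np.array([366,240]);to=np.array([422,190])
for c in((.5706,-.3869),(.5716,-.3869),(.5706,-.3849)):
    print(c,"side foot",ext("side",c,.0783,.019,so),"rim",ext("side",c,.1363,.0235,so),"top foot",ext("top",c,.0783,.019,to)+[400,0,400,0],"rim",ext("top",c,.1363,.0235,to)+[400,0,400,0])
    print("  holder side",ext("side",c,.049,.0265,so),"top",ext("top",c,.049,.0265,to)+[400,0,400,0])
    print("  base side",ext("side",c,.036,.0265,so),"top",ext("top",c,.036,.0265,to)+[400,0,400,0])
for f,o in(("s2",so),("t2",to)):
    im=cv2.imread(f"pics/{f}.png").max(2)
    print(f); 
    for y in (range(280,303,2) if f=="s2" else range(228,250,2)):
        r=im[y]; print(y,(y-o[1])*5,[int(v) for v in r[o[0]+26:o[0]+56]])
E
```

```text
(0.5706, -0.3869) side foot [168 180 250 242] rim [170  87 276 162] top foot [580 179 655 245] rim [597 116 694 199]
  holder side [147 210 259 297] top [554 194 656 284]
  base side [144 228 256 315] top [548 205 650 295]
(0.5716, -0.3869) side foot [170 180 252 242] rim [172  86 278 162] top foot [581 178 656 243] rim [597 114 694 197]
  holder side [149 209 261 296] top [554 192 657 282]
  base side [146 227 258 314] top [549 204 651 293]
(0.5706, -0.3849) side foot [166 177 248 239] rim [168  84 273 159] top foot [576 178 651 244] rim [593 114 690 197]
  holder side [145 207 257 294] top [550 193 652 283]
  base side [142 225 254 312] top [545 204 646 294]
s2
280 200 [226, 225, 226, 225, 227, 224, 173, 153, 155, 161, 192, 214, 226, 229, 231, 231, 231, 231, 231, 227, 222, 207, 195, 191, 195, 199, 201, 201, 200, 200]
282 210 [225, 228, 228, 229, 229, 224, 170, 147, 148, 144, 167, 174, 172, 176, 184, 191, 199, 206, 210, 210, 207, 200, 193, 193, 197, 198, 201, 202, 203, 202]
284 220 [228, 228, 229, 229, 224, 212, 140, 77, 80, 95, 103, 106, 106, 106, 106, 109, 113, 116, 130, 150, 160,
[... 2238 characters left out ...]
4, 42, 48, 34, 35, 41, 42, 51, 49, 47, 50, 48, 50, 49, 48, 50, 47, 49, 49, 112, 239, 237, 237, 237, 236]
242 260 [253, 253, 253, 251, 252, 223, 31, 32, 39, 37, 33, 33, 41, 44, 50, 50, 49, 48, 49, 47, 45, 40, 41, 117, 225, 238, 238, 238, 239, 239]
244 270 [253, 253, 253, 252, 253, 252, 245, 170, 51, 32, 32, 33, 34, 37, 41, 48, 49, 43, 34, 34, 32, 50, 151, 230, 232, 233, 233, 233, 236, 239]
246 280 [253, 253, 253, 253, 253, 253, 239, 239, 236, 144, 123, 97, 52, 53, 32, 30, 32, 53, 77, 81, 114, 141, 220, 221, 221, 226, 229, 232, 233, 235]
248 290 [253, 253, 253, 253, 253, 252, 184, 182, 182, 185, 229, 168, 174, 178, 180, 163, 182, 179, 179, 175, 137, 136, 177, 136, 185, 219, 222, 226, 229, 234]
```

The picture shows the glass held upright just above the black holder. Its foot is near (209,230) over the holder at (204,255) in the side crop. In the top crop the right edges of the glass and the holder line up to about 1 mm. I'm lowering it now.

Request:
play_rows(
  offset=[
    [0, 0, -0.2],
    [0, 0, -0.2],
    [0, 0, -0.15],
    [0, 0, -0.1],
    [0, 0, -0.06],
    [0, 0, 0],
  ],
  dr=[
    [0, 0, 0],
    [0, 0, 0],
    [0, 0, 0],
    [0, 0, 0],
    [0, 0, 0],
    [0, 0, 0],
  ],
  grip=[1, 1, 1, 1, 1, 1],
)

```text
clock: 7.38
eef_pos: [0.5701, -0.3813, 0.0736]
eef_rot: [-0.001, 0.794, 0.608, -0.0]
force: [0.2, -0.6, -0.8]
opening: 0.529
grip_force: 25.8
```

Request:
play_rows(
  offset=[
    [0, 0, -0.03],
    [0, 0, -0.02],
    [0, 0, 0],
  ],
  dr=[
    [0, 0, 0],
    [0, 0, 0],
    [0, 0, 0],
  ],
  grip=[1, 1, 1],
)

```text
clock: 7.63
eef_pos: [0.5708, -0.3818, 0.0726]
eef_rot: [0.0, 0.794, 0.608, 0.0]
force: [0.1, 0.1, -0.4]
opening: 0.527
grip_force: 25.8
```

Request:
play_rows(
  offset=[
    [0, 0, -0.02],
    [0, 0, -0.02],
    [0, 0, 0],
    [0, 0, 0],
  ],
  dr=[
    [0, 0, 0],
    [0, 0, 0],
    [0, 0, 0],
    [0, 0, 0],
  ],
  grip=[1, 1, 1, 1],
)

```text
clock: 7.97
eef_pos: [0.571, -0.3822, 0.0724]
eef_rot: [0.001, 0.794, 0.608, 0.0]
force: [-3.7, 1.9, 12.1]
opening: 0.53
grip_force: 26.3
```

Request:
play_rows(
  offset=[
    [0, 0, 0.02],
    [0, 0, 0],
    [0, 0, 0],
    [0, 0, 0],
    [0, 0, 0],
    [0, 0, 0],
    [0, 0, 0],
    [0, 0, 0],
    [0, 0, 0.3],
    [0, 0, 0.5],
    [0, 0, 0.6],
    [0, 0, 0.6],
    [0, 0, 0.4],
    [0, 0, 0.1],
    [0, 0, 0],
  ],
  dr=[
    [0, 0, 0],
    [0, 0, 0],
    [0, 0, 0],
    [0, 0, 0],
    [0, 0, 0],
    [0, 0, 0],
    [0, 0, 0],
    [0, 0, 0],
    [0, 0, 0],
    [0, 0, 0],
    [0, 0, 0],
    [0, 0, 0],
    [0, 0, 0],
    [0, 0, 0],
    [0, 0, 0],
  ],
  grip=[1, 0.6, 0.3, 0, -0.3, -0.6, -1, -1, -1, -1, -1, -1, -1, -1, -1],
)

```text
clock: 9.22
eef_pos: [0.5713, -0.3823, 0.1993]
eef_rot: [0.002, 0.794, 0.608, 0.001]
force: [0.3, 0.1, -1.5]
opening: 1.001
grip_force: 0.0
```

```bash
python3 - <<'E'
from h import *
s=shot("side","s3"); t=shot("top","t3"); st()
a=cv2.resize(s[230:330,330:450],None,fx=3.3,fy=3.3,interpolation=3);b=cv2.resize(t[180:280,385:505],None,fx=3.3,fy=3.3,interpolation=3)
cv2.imwrite("pics/c3.png",np.hstack([a,b])[:,:,::-1])
E
```

```text
clock 9.3167
eef_pos [ 0.5704 -0.3812  0.196 ]
eef_rot [-3.000e-04  7.936e-01  6.085e-01  0.000e+00]
force [ 0.1926 -0.1245  0.5291]
opening 1.0014
grip_force 0.0
```

View pics/c3.png

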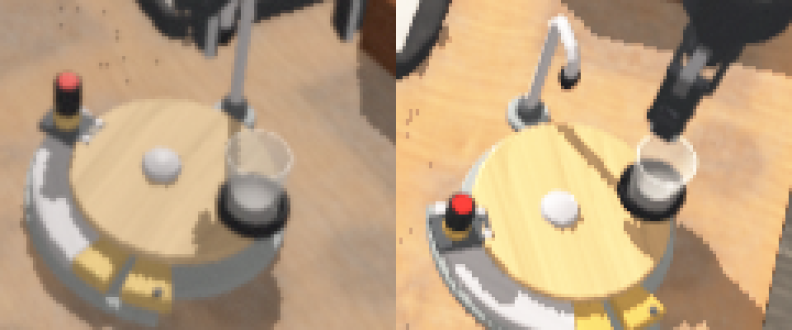

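The glass stands upright inside the holder: side crop (258,190), top crop (663,175). The knob is unmoved at top crop (460,205), so I go for it next.

Request:
play_rows(
  offset=[
    [-0.08, 0.1325, 0],
    [-0.08, 0.1325, 0],
    [-0.08, 0.1325, 0],
    [-0.08, 0.1325, 0],
    [-0.08, 0.1325, 0],
    [-0.08, 0.1325, 0],
    [-0.08, 0.1325, 0],
    [-0.08, 0.1325, 0],
    [-0.08, 0.1325, 0],
    [-0.08, 0.1325, 0],
    [-0.08, 0.1325, 0],
    [-0.08, 0.1325, 0],
    [-0.08, 0.1325, 0],
    [-0.08, 0.1325, 0],
    [-0.08, 0.1325, 0],
    [-0.08, 0.1325, 0],
    [-0.08, 0.1325, 0],
    [-0.08, 0.1325, 0],
    [-0.08, 0.1325, 0],
    [-0.08, 0.1325, 0],
  ],
  dr=[
    [0, 0, -0.0373],
    [0, 0, -0.0373],
    [0, 0, -0.0373],
    [0, 0, -0.0373],
    [0, 0, -0.0373],
    [0, 0, -0.0373],
    [0, 0, -0.0373],
    [0, 0, -0.0373],
    [0, 0, -0.0373],
    [0, 0, -0.0373],
    [0, 0, -0.0373],
    [0, 0, -0.0373],
    [0, 0, -0.0373],
    [0, 0, -0.0373],
    [0, 0, -0.0373],
    [0, 0, -0.0373],
    [0, 0, -0.0373],
    [0, 0, -0.0373],
    [0, 0, -0.0373],
    [0, 0, -0.0373],
  ],
  grip=[-1, -1, -1, -1, -1, -1, -1, -1, -1, -1, -1, -1, -1, -1, -1, -1, -1, -1, -1, -1],
)

```text
clock: 10.98
eef_pos: [0.4897, -0.2483, 0.1951]
eef_rot: [0.0, 0.867, -0.498, -0.001]
force: [-0.5, -0.3, 0.1]
opening: 1.004
grip_force: 0.0
```

Request:
play_rows(
  offset=[
    [0, 0, -0.4],
    [0, 0, -0.4],
    [0, 0, 0],
    [0, 0, 0],
    [0, 0, 0],
    [0, 0, 0],
  ],
  dr=[
    [0, 0, 0],
    [0, 0, 0],
    [0, 0, 0],
    [0, 0, 0],
    [0, 0, 0],
    [0, 0, 0],
  ],
  grip=[0.1, 0.1, 0.1, 0.1, 0.1, 0.1],
)

```text
clock: 11.48
eef_pos: [0.4908, -0.2496, 0.1571]
eef_rot: [0.0, 0.869, -0.495, 0.0]
force: [-0.0, 1.0, 0.5]
opening: 0.449
grip_force: 0.0
```

```bash
python3 - <<'E'
from h import *
st(); q=telemetry.read_state(); print(np.round(q["joint_positions"],2)); r=q["eef_rot"]
print(np.degrees(np.arctan2(2*r[2]**2-1,2*r[1]*r[2])))
E
```

```text
clock 11.4833
eef_pos [ 0.4908 -0.2496  0.1571]
eef_rot [ 1.000e-04  8.688e-01 -4.951e-01  4.000e-04]
force [-0.0369  1.0078  0.5307]
opening 0.4491
grip_force 0.0
[-0.45  0.71  1.24  1.93 -0.76  1.09 -1.49]
-149.35220782615178
```

Request:
play_rows(
  offset=[
    [0, 0, -0.4],
    [0, 0, -0.5],
    [0, 0, -0.4],
    [0, 0, -0.3],
    [0, 0, -0.2],
    [0, 0, -0.1],
    [0, 0, 0],
    [0, 0, 0],
  ],
  dr=[
    [0, 0, 0],
    [0, 0, 0],
    [0, 0, 0],
    [0, 0, 0],
    [0, 0, 0],
    [0, 0, 0],
    [0, 0, 0],
    [0, 0, 0],
  ],
  grip=[0.1, 0.1, 0.1, 0.1, 0.1, 0.1, 0.1, 0.1],
)

```text
clock: 12.15
eef_pos: [0.491, -0.2495, 0.0621]
eef_rot: [-0.0, 0.869, -0.495, 0.0]
force: [0.7, -0.1, 0.1]
opening: 0.447
grip_force: 0.0
```

Request:
play_rows(
  offset=[
    [0, 0, 0],
    [0, 0, 0],
    [0, 0, 0],
    [0, 0, 0],
    [0, 0, 0],
    [0, 0, 0],
  ],
  dr=[
    [0, 0, 0],
    [0, 0, 0],
    [0, 0, 0],
    [0, 0, 0],
    [0, 0, 0],
    [0, 0, 0],
  ],
  grip=[0.3, 0.5, 1, 1, 1, 1],
  newtons=35,
)

```text
clock: 12.65
eef_pos: [0.4905, -0.2498, 0.0623]
eef_rot: [0.0, 0.869, -0.495, 0.001]
force: [-2.3, -0.5, 6.0]
opening: 0.245
grip_force: 34.0
```

Request:
play_rows(
  offset=[
    [0, 0, 0.06],
    [0, 0, 0.06],
    [0, 0, 0.06],
    [0, 0, 0.06],
    [0, 0, 0.06],
    [0, 0, 0],
    [0, 0, 0],
  ],
  dr=[
    [0, 0, 0],
    [0, 0, 0],
    [0, 0, 0],
    [0, 0, 0],
    [0, 0, 0],
    [0, 0, 0],
    [0, 0, 0],
  ],
  grip=[1, 1, 1, 1, 1, 1, 1],
)

```text
clock: 13.23
eef_pos: [0.4907, -0.2494, 0.0765]
eef_rot: [0.0, 0.869, -0.495, 0.0]
force: [0.4, -5.1, -6.3]
opening: 0.248
grip_force: 34.6
```

```bash
python3 - <<'E'
from h import *
st()
ax=np.array([.5383,-.3319])
p=np.array([.491,-.2495])-ax; a0=np.arctan2(p[1],p[0]); r=.095
print(np.degrees(a0),np.hypot(*p))
for k in range(0,22):
    a,b=a0+np.radians(5*k),a0+np.radians(5*k+5)
    print(5*k+5,np.round(r*np.array([np.cos(b)-np.cos(a),np.sin(b)-np.sin(a)])/.05,3))
for n in("top","side"):
    im=eyes.grab_frame(n)[:,:,::-1].copy(); h=cv2.cvtColor(im,cv2.COLOR_BGR2HSV)
    m=(((h[...,0]<6)|(h[...,0]>174))&(h[...,1]>150)&(h[...,2]>90)).astype(np.uint8); m[:,:330]=0
    k,l,s,c=cv2.connectedComponentsWithStats(m)
    for i in range(1,k): print(n,s[i],np.round(c[i],1))
E
```

```text
clock 13.2333
eef_pos [ 0.4907 -0.2494  0.0765]
eef_rot [ 2.000e-04  8.689e-01 -4.950e-01  4.000e-04]
force [ 0.4155 -5.0895 -6.2564]
opening 0.2479
grip_force 34.5598
119.85707915518692 0.09501078886105513
5 [-0.14  -0.089]
10 [-0.132 -0.101]
15 [-0.122 -0.112]
20 [-0.112 -0.122]
25 [-0.101 -0.131]
30 [-0.089 -0.14 ]
35 [-0.077 -0.147]
40 [-0.064 -0.153]
45 [-0.05  -0.158]
50 [-0.036 -0.162]
55 [-0.022 -0.164]
60 [-0.008 -0.166]
65 [ 0.007 -0.166]
70 [ 0.021 -0.164]
75 [ 0.035 -0.162]
80 [ 0.049 -0.158]
85 [ 0.063 -0.153]
90 [ 0.076 -0.147]
95 [ 0.089 -0.14 ]
100 [ 0.101 -0.132]
105 [ 0.112 -0.122]
110 [ 0.122 -0.112]
side [353 248   1   4   4] [353.  249.5]
```

Request:
play_rows(
  offset=[
    [-0.14, -0.089, 0],
    [-0.132, -0.101, 0],
    [-0.122, -0.112, 0],
    [0, 0, 0],
  ],
  dr=[
    [0, 0, 0.0278],
    [0, 0, 0.0278],
    [0, 0, 0.0278],
    [0, 0, 0],
  ],
  grip=[1, 1, 1, 1],
)

```text
clock: 13.67
eef_pos: [0.4704, -0.265, 0.0767]
eef_rot: [-0.0, 0.927, -0.376, 0.0]
force: [1.5, -2.9, -6.8]
opening: 0.243
grip_force: 34.7
```

Request:
play_rows(
  offset=[
    [-0.112, -0.122, 0],
    [-0.101, -0.131, 0],
    [-0.089, -0.14, 0],
    [-0.077, -0.147, 0],
    [-0.064, -0.153, 0],
    [-0.05, -0.158, 0],
    [-0.036, -0.162, 0],
    [-0.022, -0.164, 0],
    [0, 0, 0],
  ],
  dr=[
    [0, 0, 0.0278],
    [0, 0, 0.0278],
    [0, 0, 0.0278],
    [0, 0, 0.0278],
    [0, 0, 0.0278],
    [0, 0, 0.0278],
    [0, 0, 0.0278],
    [0, 0, 0.0278],
    [0, 0, 0],
  ],
  grip=[1, 1, 1, 1, 1, 1, 1, 1, 1],
)

```text
clock: 14.42
eef_pos: [0.4432, -0.3234, 0.0764]
eef_rot: [-0.0, 0.999, -0.037, 0.0]
force: [-1.1, -0.6, -6.8]
opening: 0.25
grip_force: 34.8
```

Request:
play_rows(
  offset=[
    [-0.008, -0.166, 0],
    [0.007, -0.166, 0],
    [0.021, -0.164, 0],
    [0.035, -0.162, 0],
    [0, 0, 0],
    [0, 0, 0],
  ],
  dr=[
    [0, 0, 0.0278],
    [0, 0, 0.0278],
    [0, 0, 0.0278],
    [0, 0, 0.0278],
    [0, 0, 0],
    [0, 0, 0],
  ],
  grip=[1, 1, 1, 1, 1, 1],
)

```text
clock: 14.92
eef_pos: [0.4458, -0.3552, 0.0759]
eef_rot: [-0.001, 0.991, 0.134, -0.0]
force: [-1.4, -2.1, -5.9]
opening: 0.242
grip_force: 34.8
```

Request:
play_rows(
  offset=[
    [0, 0, -0.03],
    [0, 0, -0.03],
    [0, 0, -0.02],
    [0, 0, 0],
    [0, 0, 0],
  ],
  dr=[
    [0, 0, 0],
    [0, 0, 0],
    [0, 0, 0],
    [0, 0, 0],
    [0, 0, 0],
  ],
  grip=[1, 1, 1, 1, 1],
)

```text
clock: 15.33
eef_pos: [0.4459, -0.3553, 0.0727]
eef_rot: [-0.0, 0.991, 0.136, 0.0]
force: [-4.0, 1.5, 3.9]
opening: 0.243
grip_force: 36.0
```

Request:
play_rows(
  offset=[
    [0, 0, 0],
    [0, 0, 0],
    [0, 0, 0],
    [0, 0, 0],
  ],
  dr=[
    [0, 0, 0],
    [0, 0, 0],
    [0, 0, 0],
    [0, 0, 0],
  ],
  grip=[0.4, 0.4, 0.4, 0.4],
)

```text
clock: 15.67
eef_pos: [0.4466, -0.3558, 0.0724]
eef_rot: [0.0, 0.991, 0.137, 0.0]
force: [1.1, 0.4, 1.6]
opening: 0.3
grip_force: 0.0
```

Request:
play_rows(
  offset=[
    [0.012, -0.04, 0],
    [0.012, -0.04, 0],
    [0.012, -0.039, 0],
    [0.013, -0.039, 0],
    [0.015, -0.038, 0],
    [0.015, -0.038, 0],
    [0, 0, 0],
  ],
  dr=[
    [0, 0, 0.007],
    [0, 0, 0.007],
    [0, 0, 0.007],
    [0, 0, 0.007],
    [0, 0, 0.007],
    [0, 0, 0.007],
    [0, 0, 0],
  ],
  grip=[0.4, 0.4, 0.4, 0.4, 0.4, 0.4, 0.4],
)

```text
clock: 16.25
eef_pos: [0.4502, -0.3681, 0.0724]
eef_rot: [0.0, 0.979, 0.203, 0.0]
force: [0.1, 1.4, 0.1]
opening: 0.299
grip_force: 0.6
```

Request:
play_rows(
  offset=[
    [0.009, -0.023, 0],
    [0.009, -0.023, 0],
    [0.01, -0.023, 0],
    [0.01, -0.023, 0],
  ],
  dr=[
    [0, 0, 0.0042],
    [0, 0, 0.0042],
    [0, 0, 0.0042],
    [0, 0, 0.0042],
  ],
  grip=[0.4, 0.4, 0.4, 0.4],
)

```text
clock: 16.58
eef_pos: [0.452, -0.3723, 0.0723]
eef_rot: [0.0, 0.974, 0.228, -0.0]
force: [-0.6, 1.9, 0.8]
opening: 0.3
grip_force: 1.1
```

Request:
play_rows(
  offset=[
    [0.01, -0.023, 0],
    [0.011, -0.022, 0],
    [0.011, -0.022, 0],
  ],
  dr=[
    [0, 0, 0.0042],
    [0, 0, 0.0042],
    [0, 0, 0.0042],
  ],
  grip=[0.4, 0.4, 0.4],
)

```text
clock: 16.83
eef_pos: [0.4536, -0.3757, 0.0723]
eef_rot: [0.0, 0.969, 0.248, -0.0]
force: [-0.7, 2.2, 1.0]
opening: 0.298
grip_force: 1.0
```

Request:
play_rows(
  offset=[
    [0.009, -0.018, 0],
    [0.009, -0.018, 0],
    [0.009, -0.018, 0],
  ],
  dr=[
    [0, 0, 0.0033],
    [0, 0, 0.0033],
    [0, 0, 0.0033],
  ],
  grip=[0.4, 0.4, 0.4],
)

```text
clock: 17.08
eef_pos: [0.4549, -0.3783, 0.0723]
eef_rot: [0.0, 0.965, 0.262, -0.0]
force: [-0.5, 3.0, 0.9]
opening: 0.301
grip_force: 0.9
```

Request:
play_rows(
  offset=[
    [0.0095, -0.0175, 0],
    [0.0095, -0.0175, 0],
  ],
  dr=[
    [0, 0, 0.0033],
    [0, 0, 0.0033],
  ],
  grip=[0.4, 0.4],
)

```text
clock: 17.25
eef_pos: [0.4559, -0.38, 0.0723]
eef_rot: [-0.0, 0.962, 0.272, -0.0]
force: [-1.1, 1.4, -0.5]
opening: 0.302
grip_force: 0.9
```

Request:
play_rows(
  offset=[
    [0.0095, -0.0175, 0],
    [0.0095, -0.0175, 0],
  ],
  dr=[
    [0, 0, 0.0033],
    [0, 0, 0.0033],
  ],
  grip=[0.4, 0.4],
)

```text
clock: 17.42
eef_pos: [0.4568, -0.3818, 0.0723]
eef_rot: [-0.0, 0.959, 0.282, 0.0]
force: [-0.8, 1.3, -0.1]
opening: 0.296
grip_force: 0.9
```

Request:
play_rows(
  offset=[
    [0.01, -0.0175, 0],
    [0.01, -0.0175, 0],
  ],
  dr=[
    [0, 0, 0.0033],
    [0, 0, 0.0033],
  ],
  grip=[0.4, 0.4],
)

```text
clock: 17.58
eef_pos: [0.4578, -0.3836, 0.0722]
eef_rot: [0.0, 0.956, 0.292, -0.0]
force: [-1.5, 0.9, -0.7]
opening: 0.3
grip_force: 0.5
```

Request:
play_rows(
  offset=[
    [0.01, -0.0175, 0],
    [0.01, -0.0175, 0],
  ],
  dr=[
    [0, 0, 0.0033],
    [0, 0, 0.0033],
  ],
  grip=[0.4, 0.4],
)

```text
clock: 17.75
eef_pos: [0.459, -0.3859, 0.0725]
eef_rot: [0.001, 0.953, 0.302, 0.0]
force: [-0.2, 0.1, 0.2]
opening: 0.302
grip_force: 0.0
```

Request:
play_rows(
  offset=[
    [0.01, -0.0175, 0],
    [0, 0, 0],
  ],
  dr=[
    [0, 0, 0.0033],
    [0, 0, 0],
  ],
  grip=[0.4, 0.4],
)

```text
clock: 17.92
eef_pos: [0.4595, -0.3867, 0.0725]
eef_rot: [0.0, 0.952, 0.307, 0.0]
force: [-0.0, -0.8, -1.5]
opening: 0.299
grip_force: 0.0
```

Request:
play_rows(
  offset=[
    [0.01, -0.0175, 0],
    [0, 0, 0],
  ],
  dr=[
    [0, 0, 0.0033],
    [0, 0, 0],
  ],
  grip=[0.4, 0.4],
)

```text
clock: 18.08
eef_pos: [0.4599, -0.3872, 0.0724]
eef_rot: [0.0, 0.95, 0.312, 0.0]
force: [-0.1, -0.0, 0.8]
opening: 0.301
grip_force: 0.0
```

Contact was lost, as expected if the pin snapped in and drew the table forward. I'm opening the fingers, going up and looking.

Request:
play_rows(
  offset=[
    [0, 0, 0],
    [0, 0, 0],
    [0, 0, 0],
    [0, 0, 0.3],
    [0, 0, 0.5],
    [0, 0, 0.6],
    [0, 0, 0.6],
    [0, 0, 0.6],
    [0, 0, 0.3],
    [0, 0, 0],
    [0, 0, 0],
  ],
  dr=[
    [0, 0, 0],
    [0, 0, 0],
    [0, 0, 0],
    [0, 0, 0],
    [0, 0, 0],
    [0, 0, 0],
    [0, 0, 0],
    [0, 0, 0],
    [0, 0, 0],
    [0, 0, 0],
    [0, 0, 0],
  ],
  grip=[0, 0, 0, 0, 0, 0, 0, 0, 0, 0, 0],
)

```text
clock: 19.0
eef_pos: [0.4601, -0.3871, 0.218]
eef_rot: [0.001, 0.95, 0.312, 0.001]
force: [0.3, 1.2, 0.1]
opening: 0.499
grip_force: 0.0
```

```bash
python3 - <<'E'
from h import *
C={n:cal(n) for n in("top","side")}
s=shot("side","s4"); t=shot("top","t4"); st()
a=cv2.resize(s[230:330,330:450],None,fx=3.3,fy=3.3,interpolation=3);b=cv2.resize(t[180:300,385:505],None,fx=3.3,fy=3.3,interpolation=3)
a=cv2.copyMakeBorder(a,0,b.shape[0]-a.shape[0],0,0,0)
cv2.imwrite("pics/c4.png",np.hstack([a,b])[:,:,::-1])
P=[];uv=[]
for n,i in(("top",t),("side",s)):
    h=cv2.cvtColor(i,cv2.COLOR_RGB2HSV)
    m=(((h[...,0]<8)|(h[...,0]>172))&(h[...,1]>140)&(h[...,2]>90)).astype(np.uint8); m[:,:330]=0; m[:235]=0
    k,l,q,c=cv2.connectedComponentsWithStats(m)
    for j in range(1,k): print(n,q[j],np.round(c[j],1))
    if k<2: continue
    u=c[1+q[1:,4].argmax()]; K,R,tt,_=C[n]; P.append(K@np.c_[R,tt]); uv.append(u.reshape(2,1))
if len(P)==2:
    X=cv2.triangulatePoints(P[0],P[1],uv[0],uv[1]).ravel();print(X[:3]/X[3])
E
```

```text
clock 19.1
eef_pos [ 0.4595 -0.3863  0.2163]
eef_rot [-7.000e-04  9.502e-01  3.117e-01 -3.000e-04]
force [-0.4285  0.0694 -0.8988]
opening 0.4992
grip_force 0.0
top [453 265   7   7  37] [455.7 268.1]
side [363 296   7   5  24] [365.8 297.8]
[ 0.46242348 -0.38693849  0.07659877]
```

View pics/c4.png

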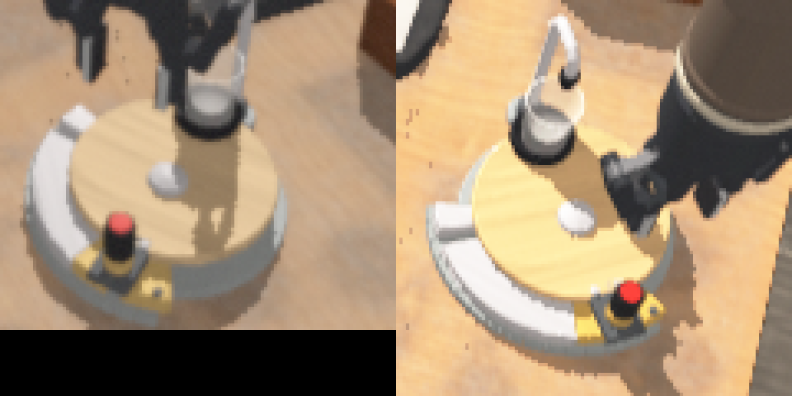

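The red dot triangulates to z = 0.0766, against 0.0761 when the pin was home at the start, so the plunger is fully down at about 1.67 rad. The knob (side crop (120,225)) sits over the brass shoe, and the glass stands upright under the nozzle (top crop (553,105)).

```bash
python3 -c "
from plant import finish_job
print(finish_job())"
```

```text
the job is handed in; nothing more can be done
None
```

The shot glass stands upright in the holder under the filling nozzle, with the plunger measured fully home in the next notch (about 1.67 rad) and the gripper clear; the job was handed in at about 19 s.

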